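# Stop down the backlight iris to the set mark and lock it

## Robot

A 6-joint arm with a two-finger parallel gripper is mounted at the origin on a cart in front of the work surface, level with it; the furniture and walls round the work are solid. World frame = base frame: x ahead of the robot, y to its left, z up, the work surface at z = 0. Lengths are in m, angles in rad, forces in N, time in s.
With the tool pointing down it reaches from about 0.425 to 1.125 m from the base axis. Payload 14.9 kg.
Tool frame: the origin (TCP) lies at the very end of the fingers, on their centre line; the grasp point (between the pads) lies pinch_z behind it (pinch_z is the distance from the TCP to the grasp point, in m); z points along the fingers, x is the direction in which the jaws open and shut, and the axes are right-handed (so a half turn about z gives the same grasp; the last joint's range is limited). The gripper opens to 91 mm and grips with 3 to 60 N. Pads are 32 mm wide; open, the fingers measure 118 mm over their backs; the gripper's body (76 mm by 178 mm) begins 60 mm behind the grasp point.
Start: joints at [-1.237, 0.379, 1.734, -0, 1.028, -0.033], TCP at [0.251, -0.653, 0.214] pointing down, gripper open.
Joint ranges: [-2.77, 2.77], [-0.74, 2.19], [0, 2.66], [-1.06, 4.2], [0.31, 2.87], [-3.08, 3.08]. Speed limits (rad/s): [1.89, 1.89, 2.39, 3.14, 3.14, 3.14].

## Interface

Orientations are given as [roll, pitch, yaw] about the fixed x, y, z axes, in that order (R = Rz(yaw) Ry(pitch) Rx(roll)).
In Python, from cell import state, snapshot, camera_info, finish_job, pinch_z gives the robot as it stands.
- The arm moves only by the tool play_rows, never from a script. Its argument "rows" is a list of rows, each an object of numbers: "dx", "dy", "dz": the shift along the world's x, y, z in cm; "rx", "ry", "rz": the turn, a rotation vector about the world's x, y, z in degrees. In form: [{"dx": .., "dy": .., "dz": .., "rx": .., "ry": .., "rz": ..}, ...]. A call has 1 to 5 rows; each row shifts and turns the pose as measured when the row begins; what a row does not reach is not made up. A row lasts 1/12 s, in which the tool goes at most 41.7 mm and 7.16 degrees, less where a joint would pass 70% of its speed; a pose out of reach is approached as far as the arm can. A call with a gripper value outside its range is refused whole. "claw" is the opening, from -1 (shut) to 1 (fully open), set as the call begins (left out, the last holds). The fingers move at their own pace and stop on an object; the grip force is fixed at half the most. Time passes only in rows, so rows that do not move let the fingers close. It gives the time, the measured TCP pose, the force and the opening at its end, in the units of the state.
- state(): the state, without advancing time (a new reading comes with each control period).
- snapshot(name): name is "scene" or "side" or "wrist"; returns (picture, depth): 480x640x3 uint8, red, green, blue; 480x640 float32, m along the optical axis (not along the pixel's ray), 0 where there is no reading.
- camera_info(name): a dict with "fx", "fy", "cx", "cy" (pixels), "rvec" (rotation vector, rad) and "tvec" (3), from world to camera coordinates, as OpenCV has them. Camera axes: x right, y down, z forward; pixel columns grow to the right and rows downward; lengths in m; the calibration is good to about 2 mm. A picture is of the moment at which its call begins: read the wrist's pose just before it. camera_info takes no time and is no camera call; for the wrist camera it gives the pose at the moment of the call.
- finish_job(): hands the job in, once; it reports no verdict.
The state is a dict: "clock": time; "joints": joint angles; "joint_vel": joint speeds; "tau": joint torques, N m; "position": TCP position; "tool_rot": TCP orientation; "contact_force": force on the tool from outside, world axes, zero at the start; "ft_torque": the same for the moment, N m; "grip_width": finger opening in m.
Only numpy, scipy, OpenCV 4.12 (cv2) and the standard library are available. Lean on these libraries where they do the work, as an engineer would, in place of code of your own. Each camera call takes 0.05 s, during which the arm holds its last target.

## Task

Set the iris of the inspection backlight to the rider on its scale: with the fingertips, swing the clamp lever anticlockwise until the clamp is well loose, push the iris lever gently round until it stands right over the rider, then swing the clamp lever back clockwise until it is fully tight. Only push things: do not force the levers, do not lift or shove the backlight, leave the rider where it is and leave the loose parts beside it alone.

Things in the scene. Friction and masses are not known exactly. Their poses are not given: they have to be found in the camera images.
- backlight: Inspection backlight: grey lamp house 150 x 190 x 45 mm, 5 kg, loose on rubber feet. Origin under its centre on the bench; x to its back (away from the robot), y to its left, z up; turned up to 0.35 rad about z. On it an aluminium turret (140 mm across, top at 58 mm) with scale marks on the front, and a black knurled ring (86 mm across, top at 73 mm) round the lit iris.
- iris_axis (a point): Point on the vertical axis of the iris ring, straight over the backlight's origin, 73 mm above the bench. Axes as those of the backlight.
- iris_ring (a joint): Angle of the iris ring and its lever about the iris axis, rad. 0: lever points along the backlight's -x (front). Positive: anticlockwise from above (lever to the right, iris opens). Stops at -1.0 and 1.0. Stays where it is left (about 2 N at the pin moves it) but is held (some 9 N) while the clamp is tight. Starts open, at 0.5 to 0.95.
- lever_pin (a point): Upright round steel pin at the end of the iris lever, to push the ring by: 12 mm diameter, from 66 to 102 mm above the bench, 78 mm from the iris axis; the point is on its centre line, 84 mm above the bench. A flat arm (8 mm wide, 66 to 71 mm above the bench) runs from the ring to the pin, over scale and rider.
- lever_index (a point): Point on the index line along the top of the iris lever arm, 64 mm from the iris axis.
- rider (a joint): Angle of the rider about the iris axis, rad, same zero and sense as iris_ring: when both values are equal the lever stands over the rider. The rider always starts clockwise of (to the left of) the lever.
- rider_mark (a point): Centre of the rider, a small dark steel clip 12 mm wide on the outer rim of the scale, 64 mm from the iris axis; its top is 62 mm above the bench, 4 mm under the lever arm. It marks the wanted setting. The scale marks are 8 degrees (9 mm at this radius) apart.
- clamp_lever (a joint): Angle of the clamp lever about its upright screw, rad. 0: fully tight (stop). Positive: anticlockwise from above (loosening), stop at 1.25. The screw draws a steel toe down on the ring: it grips below about 0.4 and is free above. Stays where it is left (near its end some 4 N moves it, 6 to 7 N tightens it).
- clamp_axis (a point): Point on the clamp's upright screw, at the top of the lever's hub (22 mm diameter), 90 mm above the bench, on the left rear of the backlight, 89 mm from the iris axis.
- clamp_ball (a point): Centre of the ball (17 mm) at the end of the black clamp lever, 58 mm from the clamp axis, 92 mm above the bench. Between hub and ball the lever is a 12 mm round bar, its centre line rising from 80 to 92 mm above the bench; below it are the lamp house (45 mm high) or the bare bench.
- steel_disc_mid (a point): Centre of a loose turned steel disc, 32 mm across, 14 mm high, lying on the bench in front of the backlight. Bystander.
- brass_ring_mid (a point): Centre of a loose brass ring, 41 mm across, 10 mm high, lying on the bench in front of the backlight. Bystander.
- loupe_mid (a point): Centre of a loose black eye loupe, 31 mm across, 31 mm high, standing on the bench to the left of the backlight. Bystander.

How it is judged:
By the outcome, as a careful person would: the job done as asked, in the order asked, and still so for the second after the job is handed in, with the robot touching nothing.
It also fails if it takes over 72 s, if anything falls off the work surface, if the arm or the gripper's body presses on something with over 40 N, if the wrist force passes 120 N, or if a joint passes its speed limit or range.

## Working session

There is one attempt and no reset: what is moved stays moved. The work goes in short steps, Python scripts to look and compute and a tool call to move; the robot and the scene stay as the last step left them, time stands still between calls to the robot, and variables do not carry over. Pictures are saved under pics/ and viewed, and the job is handed in when it is done.

Besides the shell and the picture viewer there is one more tool, called after ">>>" in YAML: its name, and indented under it one key for each argument. play_rows: Moves the arm, as the interface text tells. Its arguments: {"type":"object","properties":{"rows":{"type":"array","items":{"type":"object","properties":{"dx":{"type":"number"},"dy":{"type":"number"},"dz":{"type":"number"},"rx":{"type":"number"},"ry":{"type":"number"},"rz":{"type":"number"}}}},"claw":{"type":"number"}},"required":["rows"]}

```bash
ls; mkdir -p pics; python3 - <<'E'
from cell import *
import cv2,numpy as np
print(state(),pinch_z)
for n in("scene","side"):
    p,d=snapshot(n);cv2.imwrite(f"pics/{n}0.png",p[:,:,::-1]);np.savez(f"{n}0.npz",p=p,d=d);print(camera_info(n))
E
```

```text
pics
{'clock': 0.0, 'joints': array([-1.23725841e+00,  3.79390989e-01,  1.73478208e+00, -1.55635737e-05,
        1.02849765e+00, -3.32917545e-02]), 'joint_vel': array([ 1.06206556e-03,  2.72104687e-04, -9.63397290e-05,  2.41193123e-04,
       -5.97968012e-04,  1.29544849e-04]), 'tau': array([-1.57580784e-03, -7.63727689e+01, -4.34371805e+01,  6.50096079e-02,
        4.25145181e-02, -1.47753076e-04]), 'position': array([ 0.25092735, -0.65305483,  0.2132999 ]), 'tool_rot': array([-3.14157008e+00,  1.07791558e-03, -1.20395860e+00]), 'contact_force': array([ 0.90298716, -0.13393422, -0.77074727]), 'ft_torque': array([-0.00816471,  0.00712368,  0.0475415 ]), 'grip_width': 0.09120154178892226} 0.0188
{'fx': 515.1227655156873, 'fy': 515.1227655156873, 'cx': 321.9435514258121, 'cy': 244.07627839238108, 'rvec': array([ 0.62727541, -2.72234836,  1.0501951 ]), 'tvec': array([0.53541207, 0.10931557, 0.87277555])}
{'fx': 530.6297425260153, 'fy': 530.6297425260153, 'cx': 321.92741812239615, 'cy': 247.15157232096777, 'rvec': array([ 1.89861208, -0.38940157,  0.25843374]), 'tvec': array([-0.3854245 ,  0.23316039,  0.5290406 ])}
```

View pics/scene0.png

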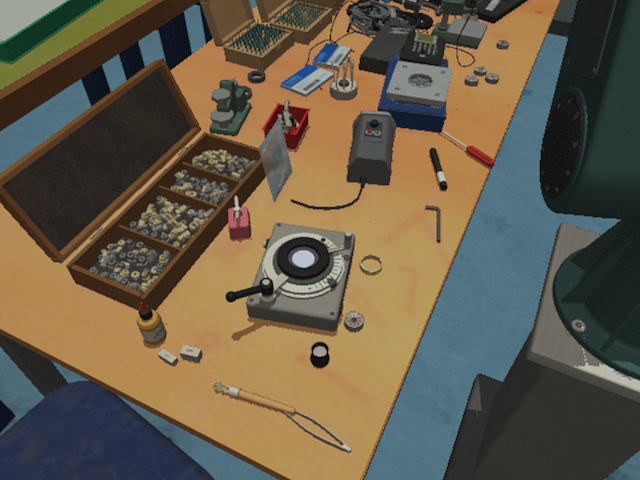

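View pics/side0.png

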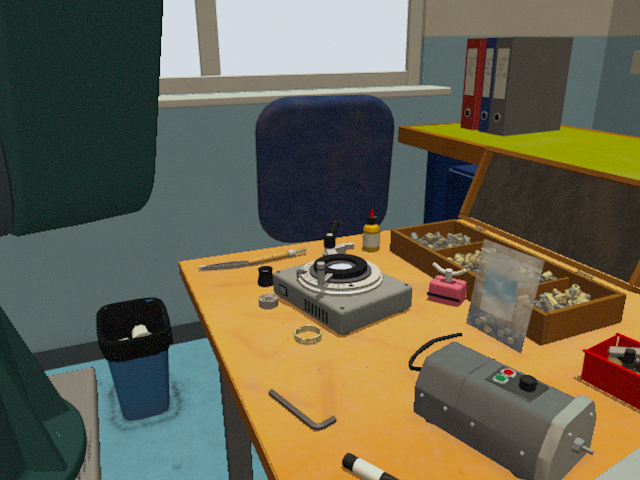

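The scene view shows the backlight near (300,275), the clamp ball near (232,296), and the loupe, disc and ring to its right and below. I'll enlarge it.

```bash
cat > h.py <<'E'
from cell import *
import cv2,numpy as np
def cam(n):
    c=camera_info(n);R=cv2.Rodrigues(c['rvec'])[0];return c,R,c['tvec']
def ray(n,u,v,z,c=None):
    c,R,t=c or cam(n)
    d=R.T@np.array([(u-c['cx'])/c['fx'],(v-c['cy'])/c['fy'],1]);o=-R.T@t
    return o+d*(z-o[2])/d[2]
def proj(n,P,c=None):
    c,R,t=c or cam(n);q=R@np.array(P)+t;return q[0]/q[2]*c['fx']+c['cx'],q[1]/q[2]*c['fy']+c['cy']
def crop(p,x,y,w,h,s,name):
    cv2.imwrite(name,cv2.resize(p[y:y+h,x:x+w,::-1],None,fx=s,fy=s,interpolation=cv2.INTER_CUBIC))
E
python3 - <<'E'
from h import *
p=np.load("scene0.npz")['p'];crop(p,220,210,160,120,5,"pics/s1.png")
p=np.load("side0.npz")['p'];crop(p,250,210,170,130,4.7,"pics/d1.png")
E
```

```text
(no output)
```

View pics/s1.png

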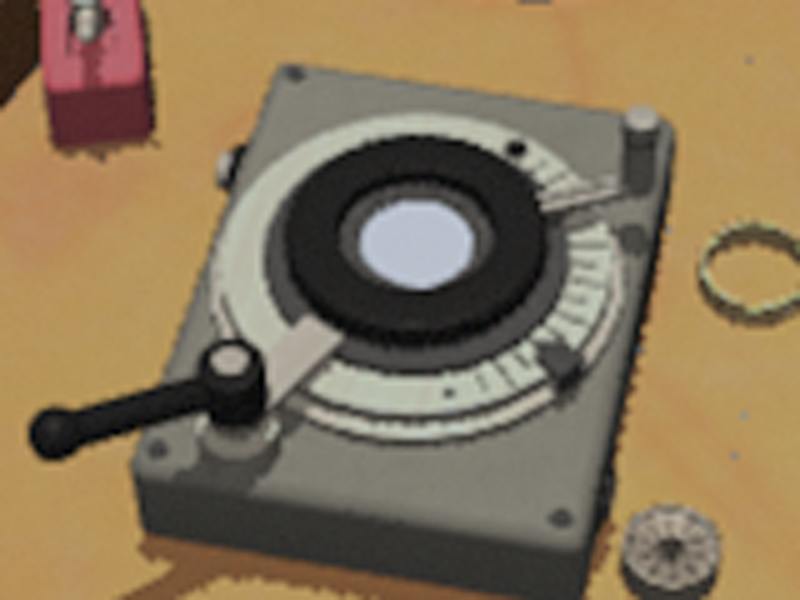

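View pics/d1.png

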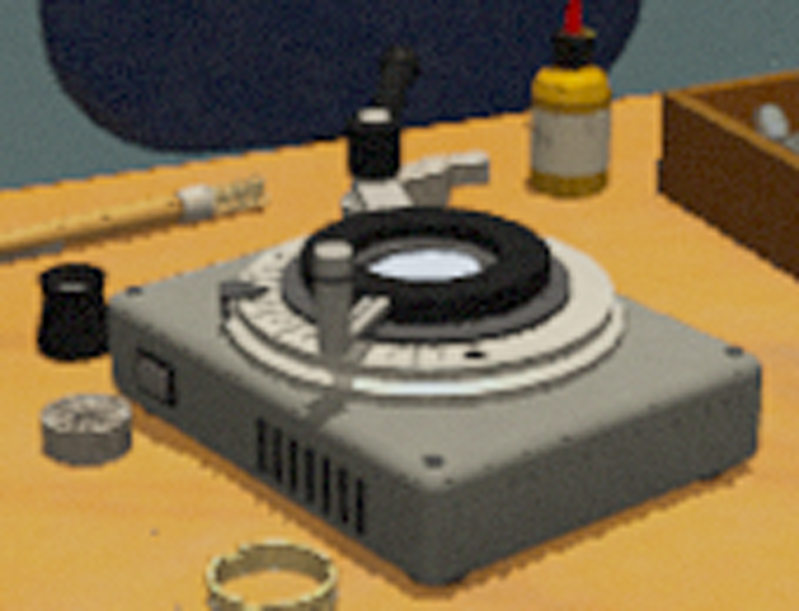

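```bash
python3 - <<'E'
from h import *
S=lambda x,y:(220+x/5,210+y/5)
D=lambda x,y:(250+x/4.7,210+y/4.7)
def P(n,l,uv,z):
    r=ray(n,*uv,z);print(n,l,np.round(r*1000,1));return r[:2]
c=P("scene","ringtop",S(417,238),.073)
pin=P("scene","pin",S(641,121),.102);hub=P("scene","hub",S(232,357),.09);ball=P("scene","ball",S(54,434),.092);rid=P("scene","rid",S(558,362),.062)
co=[P("scene","corner",S(*q),.045) for q in((283,68),(675,120),(592,552),(137,470))]
for a,b in((0,1),(1,2),(2,3),(3,0)):print(np.linalg.norm(co[a]-co[b]),np.arctan2(*(co[b]-co[a])[::-1]))
print(np.mean(co,0))
c2=P("side","ringtop",D(428,258),.073);p2=P("side","pin",D(334,247),.102);h2=P("side","hub",D(375,117),.09);P("side","ball",D(402,62),.092);P("side","rid",D(238,295),.062)
P("scene","disc",S(670,548),.014);P("scene","brass",S(755,270),.010)
P("scene","loupe",(320,349),.031)
for l,q in(("pin",pin),("hub",hub),("rid",rid),):
    v=q-c;print(l,np.hypot(*v),np.arctan2(v[1],v[0]))
v=ball-hub;print("ball",np.hypot(*v),np.arctan2(v[1],v[0]))
E
```

```text
scene ringtop [531.  202.8  73. ]
scene pin [476.2 147.3 102. ]
scene hub [553.1 283.7  90. ]
scene ball [585.5 333.8  92. ]
scene rid [470.7 221.4  62. ]
scene corner [624.  130.5  45. ]
scene corner [485.   91.4  45. ]
scene corner [434.9 272.2  45. ]
scene corner [578.1 307.5  45. ]
0.1444501472293811 -2.8678264354620393
0.1875527913655392 1.841106604447068
0.1475737097315065 0.24201564978760662
0.18290428366302977 -1.3172461807142346
[0.53050057 0.20040092]
side ringtop [531.3 187.1  73. ]
side pin [478.4 143.9 102. ]
side hub [554.2 284.6  90. ]
side ball [588.6 336.2  92. ]
side rid [469.1 207.6  62. ]
scene disc [420.5 240.4  14. ]
scene brass [441.3 115.6  10. ]
scene loupe [442.  322.7  31. ]
pin 0.07804116187917454 -2.350592737382799
hub 0.08384730974920067 1.3040418435927341
rid 0.06308239367641869 2.843418429807988
ball 0.05961946689871902 0.9970563676599629
```

Readings in mm:
- Axis: about (531,200), yaw about 0.26.
- Lever: about +0.52.
- Rider: about −0.58.
- Hub: (553,284).
- Ball: (586,334).

I'll go up and over for a look with the wrist camera.

>>> play_rows:
  rows:
    - {"dz": 4}
    - {"dz": 4,"dx": 1}
    - {"dz": 3,"dx": 2,"dy": 2}
    - {"dx": 2,"dy": 3,"rz": 7}
    - {"dx": 2,"dy": 3.5,"rz": 7}
  claw: -1

```text
invalid input at $.rows[0]: expected keys dx, dy, dz, rx, ry, rz
```

>>> play_rows:
  rows:
    - {"dx": 2,"dy": 3.5,"rz": 7}
    - {"dx": 2,"dy": 3.5,"rz": 7}
    - {"dx": 2,"dy": 3.5,"rz": 7}
    - {"dx": 1.5,"dy": 3.8,"rz": 7}
    - {"dx": 1.5,"dy": 3.8,"rz": 7}

```text
invalid input at $.rows[0]: expected keys dx, dy, dz, rx, ry, rz
```

>>> play_rows:
  rows:
    - {"dx": 1.5,"dy": 3.8,"rz": 7}
    - {"dx": 1.0,"dy": 4,"rz": 7}
    - {"dx": 1.0,"dy": 4,"rz": 7}
    - {"dx": 1,"dy": 4,"rz": 5}
    - {"dx": 0.5,"dy": 4}

```text
invalid input at $.rows[0]: expected keys dx, dy, dz, rx, ry, rz
```

>>> play_rows:
  rows:
    - {"dx": 0,"dy": 0,"dz": 4,"rx": 0,"ry": 0,"rz": 0}
    - {"dx": 1,"dy": 0,"dz": 4,"rx": 0,"ry": 0,"rz": 0}
    - {"dx": 2,"dy": 2,"dz": 3,"rx": 0,"ry": 0,"rz": 0}
    - {"dx": 2,"dy": 3,"dz": 0,"rx": 0,"ry": 0,"rz": 7}
    - {"dx": 2,"dy": 3.5,"dz": 0,"rx": 0,"ry": 0,"rz": 7}
  claw: -1

```text
clock: 0.52
position: [0.3186, -0.5678, 0.3238]
tool_rot: [3.141, 0.007, -0.963]
contact_force: [1.1, -0.5, 0.0]
grip_width: 0.0605
```

>>> play_rows:
  rows:
    - {"dx": 2,"dy": 3.5,"dz": 0,"rx": 0,"ry": 0,"rz": 7}
    - {"dx": 2,"dy": 3.5,"dz": 0,"rx": 0,"ry": 0,"rz": 7}
    - {"dx": 2,"dy": 3.5,"dz": 0,"rx": 0,"ry": 0,"rz": 7}
    - {"dx": 1.5,"dy": 3.8,"dz": 0,"rx": 0,"ry": 0,"rz": 7}
    - {"dx": 1.5,"dy": 3.8,"dz": 0,"rx": 0,"ry": 0,"rz": 7}

```text
clock: 0.93
position: [0.4104, -0.3811, 0.3243]
tool_rot: [3.141, 0.006, -0.336]
contact_force: [1.4, 0.7, 0.4]
grip_width: 0.0275
```

>>> play_rows:
  rows:
    - {"dx": 1.5,"dy": 3.8,"dz": 0,"rx": 0,"ry": 0,"rz": 7}
    - {"dx": 1.5,"dy": 3.8,"dz": 0,"rx": 0,"ry": 0,"rz": 7}
    - {"dx": 1,"dy": 4,"dz": 0,"rx": 0,"ry": 0,"rz": 7}
    - {"dx": 1,"dy": 4,"dz": 0,"rx": 0,"ry": 0,"rz": 5}
    - {"dx": 0.5,"dy": 4,"dz": 0,"rx": 0,"ry": 0,"rz": 0}

```text
clock: 1.35
position: [0.465, -0.181, 0.3236]
tool_rot: [3.141, 0.006, 0.139]
contact_force: [1.8, -0.9, -0.5]
grip_width: 0.0006
```

>>> play_rows:
  rows:
    - {"dx": 0,"dy": 4,"dz": 0,"rx": 0,"ry": 0,"rz": -4}
    - {"dx": 0,"dy": 4,"dz": 0,"rx": 0,"ry": 0,"rz": -4}
    - {"dx": 0,"dy": 4,"dz": 0,"rx": 0,"ry": 0,"rz": 0}
    - {"dx": 0,"dy": 4,"dz": 0,"rx": 0,"ry": 0,"rz": 0}
    - {"dx": 0,"dy": 4,"dz": 0,"rx": 0,"ry": 0,"rz": 0}

```text
clock: 1.77
position: [0.4628, 0.0273, 0.3231]
tool_rot: [3.141, 0.006, -0.007]
contact_force: [1.6, -0.4, 0.8]
grip_width: 0.0003
```

>>> play_rows:
  rows:
    - {"dx": 0,"dy": 4,"dz": 0,"rx": 0,"ry": 0,"rz": 0}
    - {"dx": 0,"dy": 4,"dz": 0,"rx": 0,"ry": 0,"rz": 0}
    - {"dx": 0,"dy": 3,"dz": 0,"rx": 0,"ry": 0,"rz": 0}
    - {"dx": 0,"dy": 1,"dz": 0,"rx": 0,"ry": 0,"rz": 0}
    - {"dx": 0,"dy": 0,"dz": 0,"rx": 0,"ry": 0,"rz": 0}

```text
clock: 2.18
position: [0.4596, 0.1588, 0.3228]
tool_rot: [-3.141, 0.006, -0.001]
contact_force: [-0.0, 0.0, 0.6]
grip_width: 0.0002
```

```bash
python3 - <<'E'
from h import *
c=cam("wrist");print(c,-c[1].T@c[2])
p,d=snapshot("wrist");cv2.imwrite("pics/w1.png",p[:,:,::-1]);np.savez("w1.npz",p=p,d=d)
import pickle;pickle.dump(c,open("w1.pkl","wb"));print(state()['clock'],state()['contact_force'])
E
```

```text
({'fx': 335.8197486978872, 'fy': 335.8197486978872, 'cx': 320.3979645965155, 'cy': 247.8374875861634, 'rvec': array([-2.87128952e+00,  1.24469635e-03,  7.87449417e-03]), 'tvec': array([-0.45795656,  0.09346373,  0.54124529])}, array([[ 9.99984862e-01, -1.58352758e-03, -5.26962561e-03],
       [-1.18970614e-04, -9.63692582e-01,  2.67014220e-01],
       [-5.50112349e-03, -2.67009551e-01, -9.63678181e-01]]), array([-0.45795656,  0.09346373,  0.54124529])) [0.4609382  0.23386278 0.49421687]
2.2333 [-1.04387289  0.52855652  0.40878516]
```

View pics/w1.png

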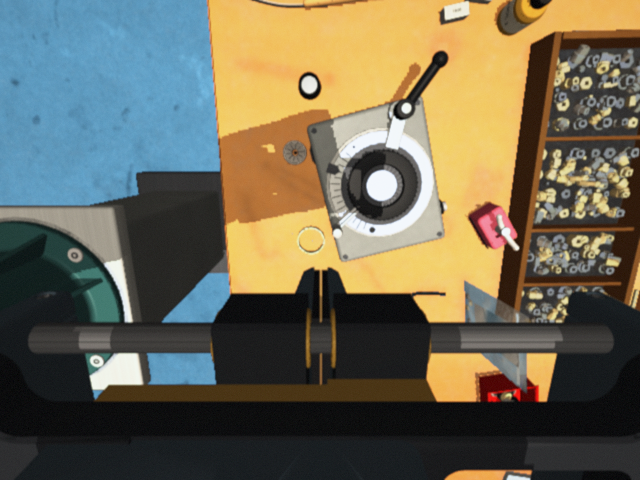

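The wrist view shows the whole backlight from above: pin near (337,234), rider near (332,168), hub at (404,108) and ball at (441,59).

```bash
python3 - <<'E'
from h import *
p=np.load("w1.npz")['p'];crop(p,295,40,160,230,3.5/1.4*1.0,"pics/w1a.png");crop(p,300,110,150,140,4.28,"pics/w1b.png")
E
```

```text
(no output)
```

View pics/w1b.png

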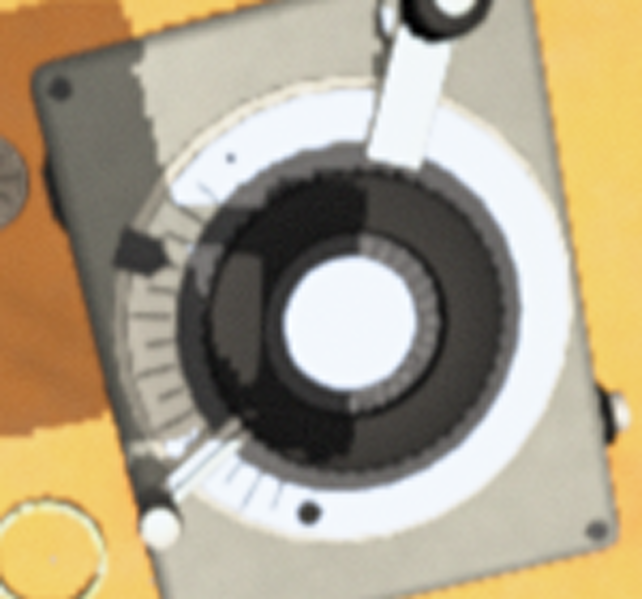

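View pics/w1a.png

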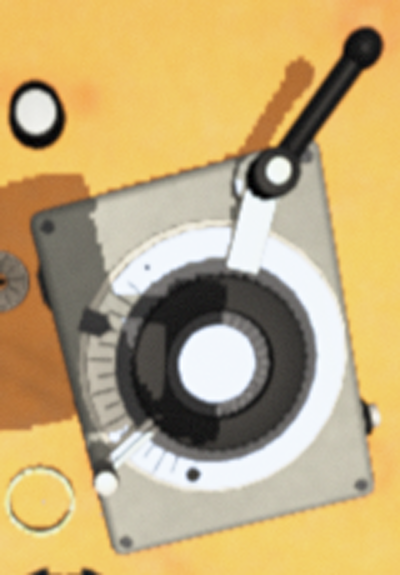

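```bash
python3 - <<'E'
from h import *
import pickle;c=pickle.load(open("w1.pkl","rb"))
B=lambda x,y:(300+x/4.28,110+y/4.28)
A=lambda x,y:(295+x/2.5,40+y/2.5)
R=lambda uv,z:ray("w",*uv,z,c)[:2]
o=R(B(356,317),.073);print("axis",o)
tur=R(B(344,308),.058);print("turret",tur)
for l,uv,z in(("pin",B(160,526),.102),("rid",B(138,252),.062),("ridtip",B(166,258),.062),("hub",A(276,170),.09),("ball",A(364,46),.092),("disc",A(0,280),.014),("brass",A(40,500),.01),("loupe",A(37,112),.031)):
    q=R(uv,z);v=q-o;print(l,np.round(q,4),np.round(np.hypot(*v),4),np.arctan2(v[1],v[0])%(2*np.pi))
co=[R(B(*q),.045) for q in((38,70),(525,-20),(615,550))];co2=[R(A(*q),.045) for q in((33,213),(315,140),(373,490),(115,552))]
for k in (co2,):
  for i in range(4):
    d=k[(i+1)%4]-k[i];print(np.hypot(*d),np.arctan2(d[1],d[0]))
  print(np.mean(k,0))
E
```

```text
axis [0.5362165 0.1988914]
turret [0.53519175 0.20029797]
pin [0.4791 0.1437] 0.0794 3.909097387063927
rid [0.4735 0.2168] 0.0652 2.8632051755895116
ridtip [0.4817 0.2151] 0.0569 2.8526435122292213
hub [0.554  0.2841] 0.0871 1.3656088951304222
ball [0.588  0.3333] 0.1441 1.2034025675059976
disc [0.4235 0.2376] 0.1192 2.8107104484610006
brass [0.4442 0.1118] 0.1267 3.899645450584004
loupe [0.4453 0.319 ] 0.1507 2.2189674088528624
0.1433484766046087 0.23669306146170208
0.183012055356956 -1.3186994643239995
0.14545824318645623 -2.8936204310156874
0.18463235353634666 1.8113806753500108
[0.53533526 0.19751276]
```

>>> play_rows:
  rows:
    - {"dx": 4,"dy": 0,"dz": 0,"rx": 0,"ry": 0,"rz": -7}
    - {"dx": 3,"dy": 2.5,"dz": 0,"rx": 0,"ry": 0,"rz": -7}
    - {"dx": 3,"dy": 2.5,"dz": 0,"rx": 0,"ry": 0,"rz": -7}
    - {"dx": 3,"dy": 2.5,"dz": 0,"rx": 0,"ry": 0,"rz": -7}
    - {"dx": 3,"dy": 2.5,"dz": 0,"rx": 0,"ry": 0,"rz": -6}

```text
clock: 2.65
position: [0.6217, 0.2528, 0.3224]
tool_rot: [3.14, 0.006, -0.612]
contact_force: [0.5, -0.4, 1.3]
grip_width: 0.0003
```

>>> play_rows:
  rows:
    - {"dx": 2,"dy": 2.5,"dz": 0,"rx": 0,"ry": 0,"rz": 0}
    - {"dx": 1,"dy": 2.5,"dz": 0,"rx": 0,"ry": 0,"rz": 0}
    - {"dx": 0,"dy": 1.5,"dz": 0,"rx": 0,"ry": 0,"rz": 0}
    - {"dx": 0,"dy": 0,"dz": 0,"rx": 0,"ry": 0,"rz": 0}

```text
clock: 2.98
position: [0.659, 0.3175, 0.3195]
tool_rot: [3.138, 0.007, -0.625]
contact_force: [-0.4, 0.7, 0.5]
grip_width: 0.0002
```

>>> play_rows:
  rows:
    - {"dx": -2.5,"dy": -0.3,"dz": -3,"rx": 0,"ry": 0,"rz": 0}
    - {"dx": -1,"dy": -0.2,"dz": -4,"rx": 0,"ry": 0,"rz": 0}
    - {"dx": 0,"dy": 0,"dz": -4,"rx": 0,"ry": 0,"rz": 0}
    - {"dx": 0,"dy": 0,"dz": -3,"rx": 0,"ry": 0,"rz": 0}
    - {"dx": 0,"dy": 0,"dz": 0,"rx": 0,"ry": 0,"rz": 0}

```text
clock: 3.4
position: [0.6209, 0.3051, 0.1781]
tool_rot: [3.141, 0.004, -0.626]
contact_force: [-0.5, -1.0, -1.3]
grip_width: 0.0003
```

```bash
python3 - <<'E'
from h import *
s=state();print(s['position'])
p,d=snapshot("wrist");cv2.imwrite("pics/w2.png",p[:,:,::-1])
E
```

```text
[0.62094883 0.30510084 0.17814606]
```

View pics/w2.png

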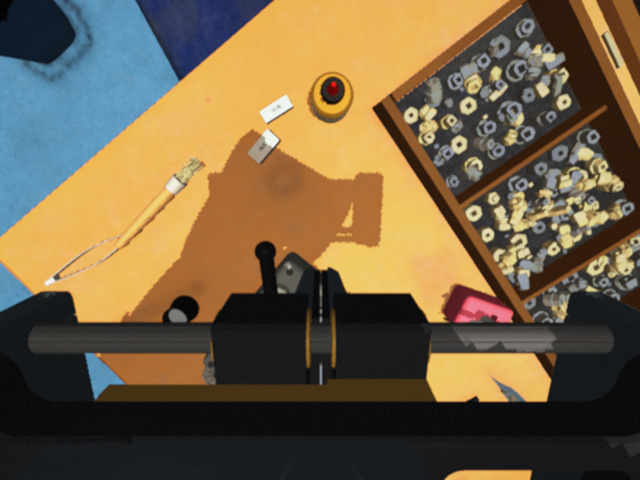

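>>> play_rows:
  rows:
    - {"dx": 0,"dy": 0,"dz": -4,"rx": 0,"ry": 0,"rz": 0}
    - {"dx": 0,"dy": 0,"dz": -4,"rx": 0,"ry": 0,"rz": 0}
    - {"dx": 0,"dy": 0,"dz": -2,"rx": 0,"ry": 0,"rz": 0}
    - {"dx": -0.4,"dy": 0.3,"dz": 0,"rx": 0,"ry": 0,"rz": 0}
    - {"dx": -0.4,"dy": 0.3,"dz": 0,"rx": 0,"ry": 0,"rz": 0}

```text
clock: 3.87
position: [0.6206, 0.3098, 0.0933]
tool_rot: [-3.128, -0.005, -0.629]
contact_force: [0.3, 0.3, 0.3]
grip_width: 0.0002
```

>>> play_rows:
  rows:
    - {"dx": 0,"dy": 0,"dz": -1,"rx": 0,"ry": 0,"rz": 0}
    - {"dx": -0.3,"dy": 0.1,"dz": -0.5,"rx": 0,"ry": 0,"rz": 0}
    - {"dx": -0.4,"dy": 0.2,"dz": 0,"rx": 0,"ry": 0,"rz": 0}
    - {"dx": 0,"dy": 0,"dz": 0,"rx": 0,"ry": 0,"rz": 0}

```text
clock: 4.2
position: [0.6159, 0.3148, 0.0856]
tool_rot: [-3.12, -0.009, -0.629]
contact_force: [0.1, -0.6, 1.1]
grip_width: 0.0006
```

>>> play_rows:
  rows:
    - {"dx": -0.2,"dy": 0,"dz": -0.8,"rx": -1,"ry": 0,"rz": 0}
    - {"dx": -0.4,"dy": 0.1,"dz": -0.4,"rx": 0,"ry": 0,"rz": 0}
    - {"dx": -0.4,"dy": 0.1,"dz": 0,"rx": 0,"ry": 0,"rz": 0}
    - {"dx": 0,"dy": 0,"dz": 0,"rx": 0,"ry": 0,"rz": 0}

```text
clock: 4.53
position: [0.6057, 0.3177, 0.0745]
tool_rot: [-3.133, -0.022, -0.628]
contact_force: [0.8, 0.5, 0.4]
grip_width: 0.0005
```

>>> play_rows:
  rows:
    - {"dx": -0.3,"dy": 0.15,"dz": 0,"rx": 0,"ry": 0.5,"rz": 0}
    - {"dx": -0.3,"dy": 0.15,"dz": 0,"rx": 0,"ry": 0,"rz": 0}

```text
clock: 4.7
position: [0.5992, 0.3209, 0.0743]
tool_rot: [-3.139, -0.014, -0.628]
contact_force: [1.4, -0.5, 1.4]
grip_width: 0.0004
```

>>> play_rows:
  rows:
    - {"dx": -0.3,"dy": 0.15,"dz": 0,"rx": 0,"ry": 0,"rz": 1}
    - {"dx": -0.4,"dy": 0.2,"dz": 0,"rx": 0,"ry": 0,"rz": 2}
    - {"dx": -0.4,"dy": 0.2,"dz": 0,"rx": 0,"ry": 0,"rz": 2}

```text
clock: 4.95
position: [0.5889, 0.3271, 0.075]
tool_rot: [-3.137, -0.016, -0.537]
contact_force: [4.9, -0.1, -2.4]
grip_width: 0.0004
```

>>> play_rows:
  rows:
    - {"dx": -0.45,"dy": 0.3,"dz": 0,"rx": 0,"ry": 0,"rz": 5}
    - {"dx": -0.45,"dy": 0.25,"dz": 0,"rx": 0,"ry": 0,"rz": 5}
    - {"dx": -0.5,"dy": 0.2,"dz": 0,"rx": 0,"ry": 0,"rz": 5}

```text
clock: 5.2
position: [0.5763, 0.3352, 0.0757]
tool_rot: [-3.134, -0.02, -0.262]
contact_force: [6.4, -1.0, -3.1]
grip_width: 0.0005
```

>>> play_rows:
  rows:
    - {"dx": -0.5,"dy": 0.15,"dz": 0,"rx": 0,"ry": 0,"rz": 5}
    - {"dx": -0.5,"dy": 0.1,"dz": 0,"rx": 0,"ry": 0,"rz": 5}
    - {"dx": -0.5,"dy": 0.05,"dz": 0,"rx": 0,"ry": 0,"rz": 5}

```text
clock: 5.45
position: [0.5627, 0.3394, 0.0765]
tool_rot: [-3.132, -0.026, 0.017]
contact_force: [5.3, 0.1, -3.2]
grip_width: 0.0007
```

>>> play_rows:
  rows:
    - {"dx": -0.5,"dy": 0,"dz": -0.1,"rx": 0,"ry": 1,"rz": 4}
    - {"dx": -0.4,"dy": 0,"dz": 0,"rx": 0,"ry": 0,"rz": 4}
    - {"dx": -0.3,"dy": -0.05,"dz": 0,"rx": 0,"ry": 0,"rz": 2}

```text
clock: 5.7
position: [0.552, 0.3402, 0.0768]
tool_rot: [-3.129, -0.014, 0.208]
contact_force: [4.2, 0.8, -2.3]
grip_width: 0.0004
```

>>> play_rows:
  rows:
    - {"dx": 0.6,"dy": 0.2,"dz": 0,"rx": 0,"ry": 0,"rz": 0}
    - {"dx": 1,"dy": 0.4,"dz": 0,"rx": 0,"ry": 0,"rz": 0}
    - {"dx": 1,"dy": 0,"dz": 2,"rx": 0,"ry": 0,"rz": 0}
    - {"dx": 0,"dy": 0,"dz": 4,"rx": 0,"ry": 0,"rz": 0}
    - {"dx": 0,"dy": 0,"dz": 4,"rx": 0,"ry": 0,"rz": 0}

```text
clock: 6.12
position: [0.5764, 0.3452, 0.1715]
tool_rot: [-3.133, -0.0, 0.207]
contact_force: [-0.0, 0.7, 0.2]
grip_width: 0.0002
```

```bash
python3 - <<'E'
from h import *
p,d=snapshot("scene");crop(p,180,190,200,150,4,"pics/s3.png")
E
```

```text
(no output)
```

View pics/s3.png

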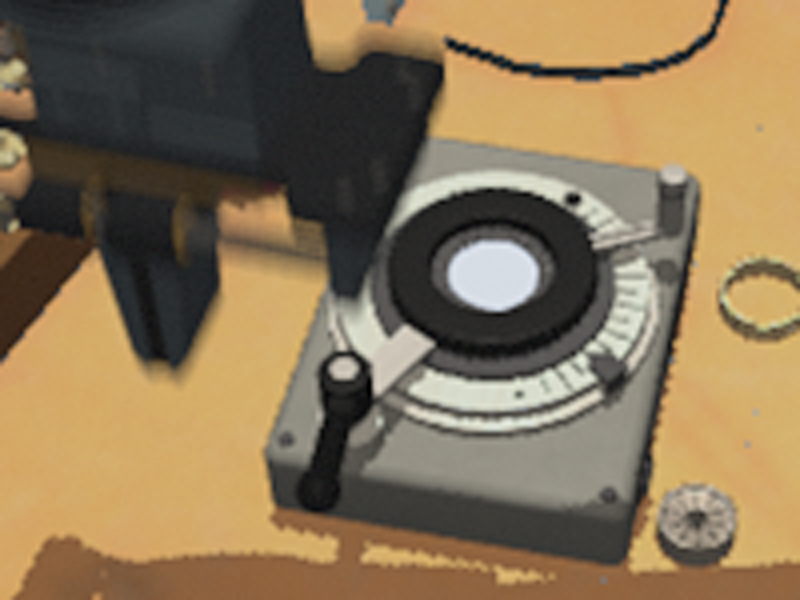

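>>> play_rows:
  rows:
    - {"dx": 0,"dy": -3,"dz": 1,"rx": 0,"ry": 0,"rz": 6}
    - {"dx": -1,"dy": -4,"dz": 0,"rx": 0,"ry": 0,"rz": 6}
    - {"dx": -1,"dy": -4,"dz": 0,"rx": 0,"ry": 0,"rz": 6}
    - {"dx": -1,"dy": -4,"dz": 0,"rx": 0,"ry": 0,"rz": 6}
    - {"dx": -1,"dy": -4,"dz": 0,"rx": 0,"ry": 0,"rz": 6}

```text
clock: 6.58
position: [0.5467, 0.1598, 0.1978]
tool_rot: [-3.13, -0.024, 0.748]
contact_force: [1.7, -0.4, -0.1]
grip_width: 0.0007
```

>>> play_rows:
  rows:
    - {"dx": -1,"dy": -2,"dz": 0,"rx": 0,"ry": 0,"rz": 2}
    - {"dx": -0.5,"dy": -0.5,"dz": 0,"rx": 0,"ry": 0,"rz": 0}
    - {"dx": 0,"dy": 0,"dz": 0,"rx": 0,"ry": 0,"rz": 0}

```text
clock: 6.83
position: [0.5317, 0.1284, 0.1986]
tool_rot: [-3.131, -0.024, 0.783]
contact_force: [0.5, 0.4, -0.1]
grip_width: 0.0004
```

The clamp lever now points left, so it is well open, and the iris lever hasn't moved. I'll work out the angle and the backlight shift.

```bash
python3 - <<'E'
from h import *
S=lambda x,y:(180+x/4,190+y/4)
hub=ray("scene",*S(346,370),.09)[:2];b=ray("scene",*S(319,490),.092)[:2];v=b-hub;print(hub,b,np.hypot(*v),np.arctan2(v[1],v[0]),"from 0.98")
print("pin",ray("scene",*S(672,177),.102))
E
```

```text
[0.5519209 0.2854945] [0.53210622 0.33923298] 0.05727516696157678 1.9240536542347069 from 0.98
pin [0.47640666 0.1475754  0.102     ]
```

>>> play_rows:
  rows:
    - {"dx": -2,"dy": -1.2,"dz": -3,"rx": 0,"ry": 0,"rz": 0}
    - {"dx": -0.5,"dy": -0.5,"dz": -3,"rx": 0,"ry": 1,"rz": 0}
    - {"dx": 0,"dy": 0,"dz": -3,"rx": -0.5,"ry": 0,"rz": 0}
    - {"dx": 0,"dy": 0,"dz": -1.5,"rx": 0,"ry": 0,"rz": 0}
    - {"dx": 0,"dy": 0,"dz": 0,"rx": 0,"ry": 0,"rz": 0}

```text
clock: 7.25
position: [0.5126, 0.1154, 0.093]
tool_rot: [-3.129, -0.012, 0.774]
contact_force: [-0.6, -0.3, -0.9]
grip_width: 0.0003
```

>>> play_rows:
  rows:
    - {"dx": 0,"dy": 0,"dz": -1,"rx": 0,"ry": 0,"rz": 0}
    - {"dx": -0.2,"dy": 0.2,"dz": -0.6,"rx": 0,"ry": 0,"rz": 0}
    - {"dx": -0.4,"dy": 0.3,"dz": 0,"rx": 0,"ry": 0,"rz": 0}
    - {"dx": -0.2,"dy": 0.2,"dz": 0,"rx": 0,"ry": 0,"rz": 0}

```text
clock: 7.58
position: [0.5073, 0.1256, 0.0768]
tool_rot: [-3.13, -0.014, 0.772]
contact_force: [-0.3, 0.2, 0.7]
grip_width: 0.0003
```

>>> play_rows:
  rows:
    - {"dx": -0.5,"dy": -0.1,"dz": 0,"rx": 0,"ry": 0,"rz": 0}
    - {"dx": -0.5,"dy": 0.1,"dz": 0,"rx": 0,"ry": 0,"rz": 0}
    - {"dx": -0.2,"dy": 0.3,"dz": 0,"rx": 0,"ry": 0,"rz": 0}

```text
clock: 7.83
position: [0.495, 0.1295, 0.0785]
tool_rot: [-3.131, -0.016, 0.772]
contact_force: [-1.3, -3.7, -0.7]
grip_width: 0.0003
```

>>> play_rows:
  rows:
    - {"dx": -0.3,"dy": 0.3,"dz": 0,"rx": 0,"ry": 0,"rz": 0}
    - {"dx": -0.3,"dy": 0.3,"dz": 0,"rx": 0,"ry": 0,"rz": 0}

```text
clock: 8.0
position: [0.4889, 0.1359, 0.0794]
tool_rot: [-3.133, -0.018, 0.772]
contact_force: [1.3, -0.9, -2.1]
grip_width: 0.0003
```

>>> play_rows:
  rows:
    - {"dx": -0.42,"dy": 0.34,"dz": -0.2,"rx": 0,"ry": 0.5,"rz": -4}
    - {"dx": -0.4,"dy": 0.37,"dz": 0,"rx": 0,"ry": 0,"rz": -4}
    - {"dx": -0.37,"dy": 0.4,"dz": 0,"rx": 0,"ry": 0,"rz": -4}
    - {"dx": -0.34,"dy": 0.42,"dz": 0,"rx": 0,"ry": 0,"rz": -4}

```text
clock: 8.33
position: [0.473, 0.1523, 0.0784]
tool_rot: [-3.128, -0.013, 0.484]
contact_force: [1.3, -1.6, -1.4]
grip_width: 0.0006
```

>>> play_rows:
  rows:
    - {"dx": -0.31,"dy": 0.44,"dz": -0.1,"rx": 0,"ry": 0.3,"rz": -4}
    - {"dx": -0.28,"dy": 0.46,"dz": 0,"rx": 0,"ry": 0,"rz": -4}
    - {"dx": -0.25,"dy": 0.48,"dz": 0,"rx": 0,"ry": 0,"rz": -4}
    - {"dx": -0.21,"dy": 0.5,"dz": 0,"rx": 0,"ry": 0,"rz": -4}

```text
clock: 8.67
position: [0.4614, 0.1724, 0.0783]
tool_rot: [-3.126, -0.009, 0.19]
contact_force: [0.9, -2.0, -0.4]
grip_width: 0.0004
```

```bash
python3 - <<'E'
from h import *
c=cam("wrist");s=state();print(s['position'],s['contact_force'])
p,d=snapshot("wrist");cv2.imwrite("pics/w4.png",p[:,:,::-1])
p,d=snapshot("scene");crop(p,220,200,160,120,5,"pics/s4.png")
p,d=snapshot("side");crop(p,250,210,170,130,4.7,"pics/d4.png")
E
```

```text
[0.46144585 0.17236967 0.07825179] [ 0.94025881 -2.03821958 -0.3650428 ]
```

View pics/w4.png

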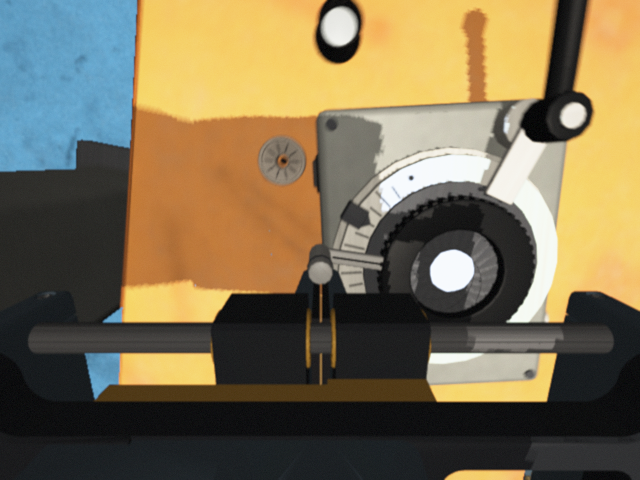

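View pics/s4.png

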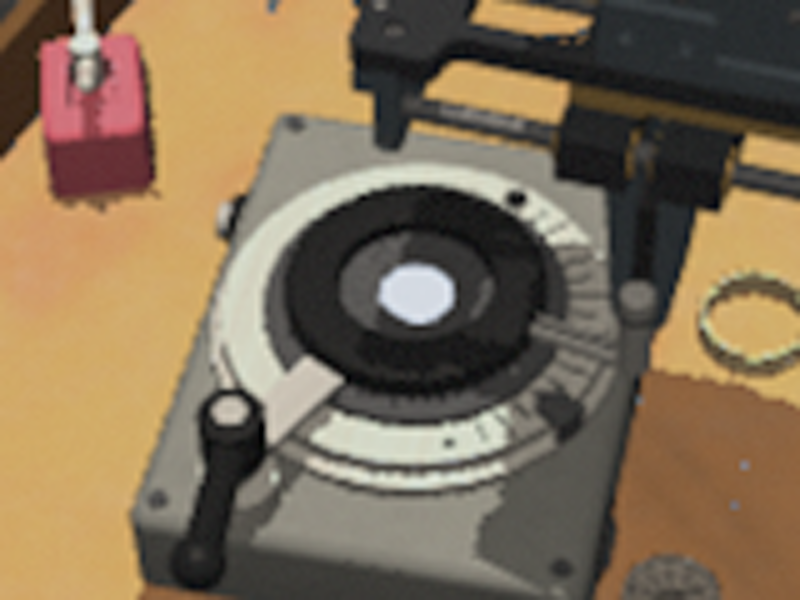

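```bash
cat > look.py <<'E'
from h import *
import pickle,sys
k=sys.argv[1];x,y,w,h,s=map(float,sys.argv[2:7])
c=cam("wrist");p,d=snapshot("wrist");pickle.dump((c,p,d),open(f"w{k}.pkl","wb"))
crop(p,int(x),int(y),int(w),int(h),s,f"pics/w{k}.png");print(state()['position'],state()['clock'])
E
python3 look.py 5 290 150 250 180 3.2
```

```text
[0.46175163 0.17221572 0.078251  ] 8.8667
```

View pics/w5.png

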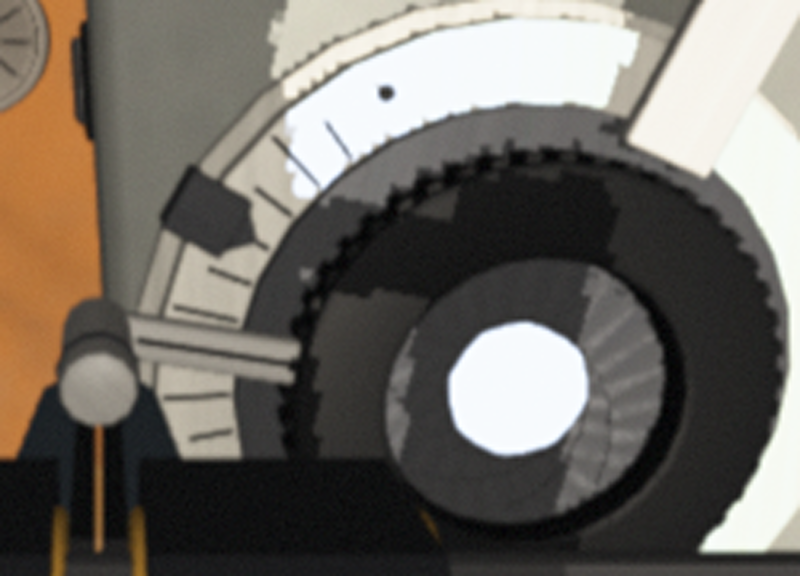

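```bash
cat > ang.py <<'E'
from h import *
import pickle
def run(k,x0,y0,s,idx,rid):
    c=pickle.load(open(f"w{k}.pkl","rb"))[0]
    R=lambda q,z:ray("w",x0+q[0]/s,y0+q[1]/s,z,c)[:2]
    a,b=[R(q,.071) for q in idx];d=b-a;th=np.arctan2(-d[1],-d[0])%(2*np.pi)
    e,f=[R(q,.062) for q in rid];g=f-e;tr=np.arctan2(-g[1],-g[0])%(2*np.pi)
    t=np.linalg.solve(np.c_[d,-g],e-a);print("idx az",th,"rid az",tr,"intersect",a+d*t[0])
    for o in((.5355,.199),(.5375,.199),(.5355,.201)):
        o=np.array(o)
        az=lambda p:np.arctan2(*(p-o)[::-1])%(2*np.pi)
        print(o,"lever",az(a),az(b),"rider",az(e),az(f),np.hypot(*(e-o)), "diff",az(a)-(az(e)+az(f))/2)
E
python3 - <<'E'
from ang import *
run(5,290,150,3.2,[(140,341),(298,363)],[(177,194),(258,245)])
E
```

```text
idx az 3.1905537411196288 rid az 2.7776384094619493 intersect [0.52561424 0.19689796]
[0.5355 0.199 ] lever 3.2135050961184457 3.2287062665042923 rider 2.8546513161118514 2.879297421589884 0.07127156797544067 diff 0.3465307272675777
[0.5375 0.199 ] lever 3.211520214468117 3.2247828890387034 rider 2.8623850254622796 2.888563784697628 0.07319198482660645 diff 0.3360458093881631
[0.5355 0.201 ] lever 3.2417743774939 3.275516405350724 rider 2.881774480077942 2.915377136903822 0.07073154388239168 diff 0.34319856900301815
```

>>> play_rows:
  rows:
    - {"dx": -0.18,"dy": 0.5,"dz": 0,"rx": 0,"ry": 0,"rz": -4}
    - {"dx": -0.15,"dy": 0.5,"dz": 0,"rx": 0,"ry": 0,"rz": -4}
    - {"dx": -0.1,"dy": 0.5,"dz": 0,"rx": 0,"ry": 0,"rz": -4}
    - {"dx": -0.06,"dy": 0.4,"dz": 0,"rx": 0,"ry": 0,"rz": -3}
    - {"dx": 0,"dy": 0,"dz": 0,"rx": 0,"ry": 0,"rz": 0}

```text
clock: 9.28
position: [0.4571, 0.1904, 0.0784]
tool_rot: [-3.127, -0.009, -0.066]
contact_force: [-0.0, -0.3, 0.4]
grip_width: 0.0001
```

```bash
python3 look.py 6 290 150 250 180 3.2
```

```text
[0.4571867  0.19017431 0.07843133] 9.3333
```

View pics/w6.png

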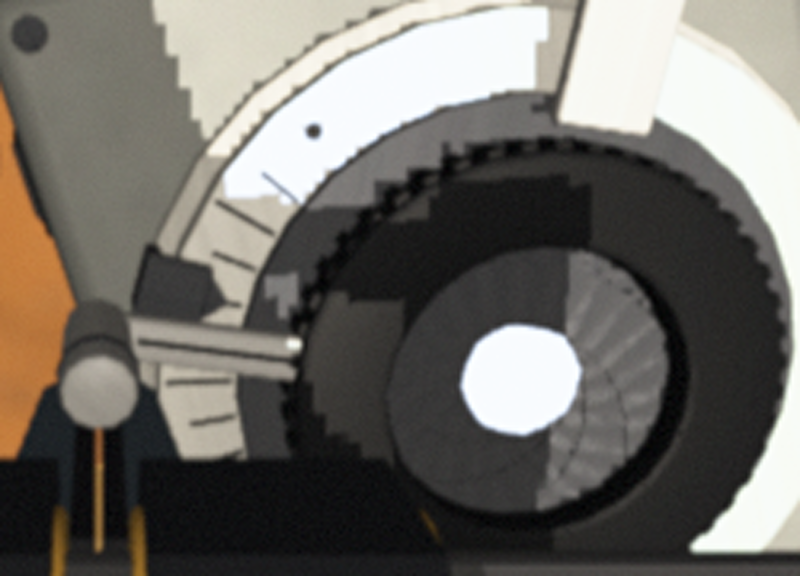

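```bash
python3 - <<'E'
from ang import *
run(6,290,150,3.2,[(140,341),(298,359)],[(142,275),(228,302)])
E
```

```text
idx az 2.954700226985359 rid az 2.763345521863067 intersect [0.51548745 0.20099159]
[0.5355 0.199 ] lever 2.979857230119816 2.9965555933823618 rider 2.8415089786806855 2.86506198073796 0.07094509728961543 diff 0.1265717504104935
[0.5375 0.199 ] lever 2.984330062317908 3.003113383684034 rider 2.849623472699563 2.874729532427068 0.07285811946468167 diff 0.12215355975459286
[0.5355 0.201 ] lever 3.0081664593992516 3.0438535974442193 rider 2.8686596284330017 2.9006703580110194 0.07037983593136732 diff 0.12350146617724134
```

>>> play_rows:
  rows:
    - {"dx": -0.01,"dy": 0.4,"dz": 0,"rx": 0,"ry": 0,"rz": -3}
    - {"dx": 0,"dy": 0.4,"dz": 0,"rx": 0,"ry": 0,"rz": -3}
    - {"dx": 0,"dy": 0,"dz": 0,"rx": 0,"ry": 0,"rz": 0}

```text
clock: 9.58
position: [0.4569, 0.1972, 0.0783]
tool_rot: [-3.127, -0.008, -0.161]
contact_force: [-0.4, -0.3, -0.8]
grip_width: 0.0005
```

```bash
python3 look.py 7 290 190 150 110 5.3
```

```text
[0.45690013 0.19703564 0.07832201] 9.6333
```

View pics/w7.png

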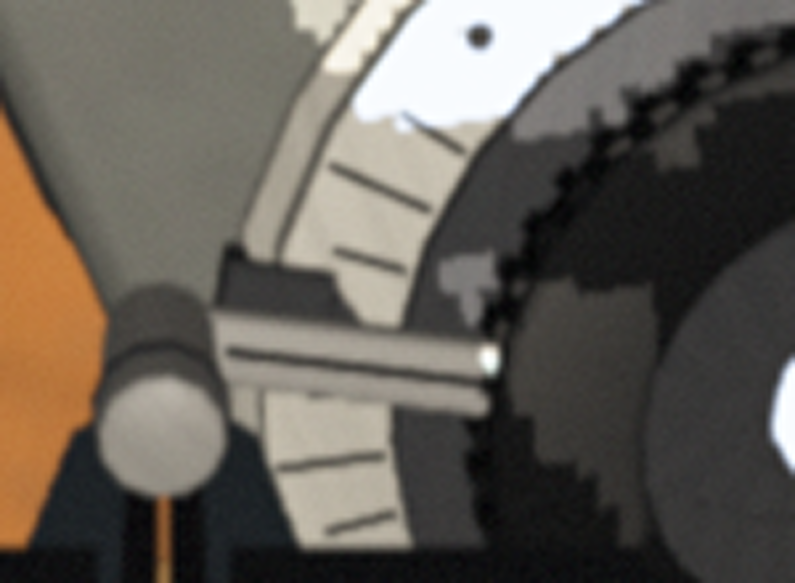

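```bash
python3 - <<'E'
from ang import *
run(7,290,190,5.3,[(230,351),(480,382)],[(228,262),(335,275)])
c=pickle.load(open("w7.pkl","rb"))[0];print("cam",-c[1].T@c[2])
o=np.array((.5355,.199))
for q in((228,262),(250,266),(300,271),(335,275)):
    w=ray("w",290+q[0]/5.3,190+q[1]/5.3,.062,c)[:2];v=w-o;print(w,np.hypot(*v),np.arctan2(v[1],v[0]))
E
```

```text
idx az 2.848916511972413 rid az 2.8535344441374075 intersect [-1.07559237  0.68151598]
[0.5355 0.199 ] lever 2.889398134915489 2.9144076564592902 rider 2.783756880650724 2.7698327221174783 0.07082838993769057 diff 0.11260333353138785
[0.5375 0.199 ] lever 2.896346830423725 2.9243814896256364 rider 2.7933917876546195 2.7817558258955124 0.07270507863529857 diff 0.10877302364865926
[0.5355 0.201 ] lever 2.9173043085934043 2.9599419204187516 rider 2.8104633531131276 2.8017616926828746 0.0701529103965954 diff 0.11119178569540322
cam [0.46753702 0.26912431 0.25071089]
[0.46915809 0.2238075 ] 0.07082838993769057 2.783756880650724
[0.47145687 0.22297281] 0.06838287641836473 2.783415651392334
[0.47675846 0.22152629] 0.06291265709341626 2.775407074051676
[0.48046807 0.22045636] 0.059066811091034205 2.7698327221174783
```

>>> play_rows:
  rows:
    - {"dx": 0,"dy": -1,"dz": 0,"rx": 0,"ry": 0,"rz": 0}
    - {"dx": 0,"dy": -2,"dz": 0,"rx": 0,"ry": 0,"rz": 0}
    - {"dx": 0,"dy": -2,"dz": 0,"rx": 0,"ry": 0,"rz": 0}
    - {"dx": 0,"dy": 0,"dz": 0,"rx": 0,"ry": 0,"rz": 0}
    - {"dx": 0,"dy": 0,"dz": 0,"rx": 0,"ry": 0,"rz": 0}

```text
clock: 10.05
position: [0.4572, 0.1425, 0.0785]
tool_rot: [-3.126, -0.009, -0.143]
contact_force: [0.8, 0.7, 0.4]
grip_width: 0.0005
```

```bash
python3 look.py 8 290 110 150 110 5.3
```

```text
[0.45712642 0.14268771 0.07848328] 10.1
```

View pics/w8.png

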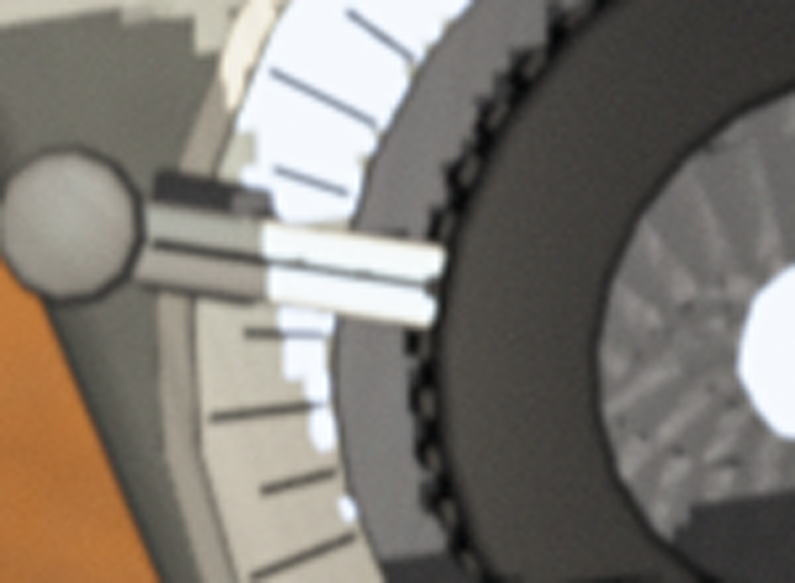

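```bash
python3 - <<'E'
from ang import *
c=pickle.load(open("w8.pkl","rb"))[0];print("cam",-c[1].T@c[2])
R=lambda q,z:ray("w",290+q[0]/5.3,110+q[1]/5.3,z,c)[:2]
a,b=R((155,243),.071),R((432,286),.071);d=(b-a)/np.linalg.norm(b-a);print("az",np.arctan2(-d[1],-d[0]))
o=a+d*.072 # guess
n=np.array([-d[1],d[0]])
for q in((155,173),(210,180),(262,187),(170,293),(210,298),(255,302)):
    w=R(q,.062)-a;print(q,"along",w@d*1e3,"perp mm",w@n*1e3)
for q in((150,204),(260,221),(440,245),(140,282),(260,302),(430,326)):
    w=R(q,.071)-a;print("arm",q,"along",w@d*1e3,"perp mm",w@n*1e3)
for q in((155,243),(432,286)):print(np.hypot(*(R(q,.071)-np.array((.5355,.199)))))
E
```

```text
cam [0.46631571 0.21453185 0.25096531]
az 2.849335039982813
(155, 173) along -0.9640545036595286 perp mm 6.88790967215564
(210, 180) along 4.659866107149192 perp mm 7.045358962039947
(262, 187) along 9.995953625532332 perp mm 7.157908165998736
(170, 293) along 2.3049869048636094 perp mm -4.5761283976918925
(210, 298) along 6.463398791189511 perp mm -4.46129782346508
(255, 302) along 11.12433494374152 perp mm -4.170722434544101
arm (150, 204) along -1.0165745744855759 perp mm 3.5376043086277544
arm (260, 221) along 9.79932042623147 perp mm 3.554956139689221
arm (440, 245) along 27.567342207955246 perp mm 3.9376060363553873
arm (140, 282) along -0.9118647130983678 perp mm -3.8658216775988565
arm (260, 302) along 11.039821627221816 perp mm -4.007792003980326
arm (430, 326) along 28.034234395859514 perp mm -3.79960063117229
0.06991053354336807
0.04243007143277357
```

>>> play_rows:
  rows:
    - {"dx": 0,"dy": 2,"dz": 0,"rx": 0,"ry": 0,"rz": -1}
    - {"dx": 0,"dy": 1.8,"dz": 0,"rx": 0,"ry": 0,"rz": 0}
    - {"dx": 0,"dy": 0.8,"dz": 0,"rx": 0,"ry": 0,"rz": 0}
    - {"dx": 0,"dy": 0,"dz": 0,"rx": 0,"ry": 0,"rz": 0}

```text
clock: 10.43
position: [0.4576, 0.1901, 0.0788]
tool_rot: [-3.126, -0.01, -0.158]
contact_force: [-0.2, 0.0, -0.8]
grip_width: 0.0006
```

>>> play_rows:
  rows:
    - {"dx": 0,"dy": 0.4,"dz": 0,"rx": 0,"ry": 0,"rz": 0}
    - {"dx": 0,"dy": 0.3,"dz": 0,"rx": 0,"ry": 0,"rz": 0}
    - {"dx": 0,"dy": 0.1,"dz": 0,"rx": 0,"ry": 0,"rz": 0}
    - {"dx": 0,"dy": 0,"dz": 0,"rx": 0,"ry": 0,"rz": 0}

```text
clock: 10.77
position: [0.4571, 0.1981, 0.0785]
tool_rot: [-3.127, -0.009, -0.155]
contact_force: [0.7, -0.8, -0.0]
grip_width: 0.0005
```

>>> play_rows:
  rows:
    - {"dx": 0,"dy": 0.02,"dz": 0,"rx": 0,"ry": 0,"rz": 0}
    - {"dx": 0,"dy": -1,"dz": 0,"rx": 0,"ry": 0,"rz": 0}
    - {"dx": 0,"dy": -2,"dz": 0,"rx": 0,"ry": 0,"rz": 0}
    - {"dx": 0,"dy": -2,"dz": 0,"rx": 0,"ry": 0,"rz": 0}
    - {"dx": 0,"dy": 0,"dz": 0,"rx": 0,"ry": 0,"rz": 0}

```text
clock: 11.18
position: [0.4568, 0.1449, 0.0784]
tool_rot: [-3.127, -0.009, -0.153]
contact_force: [-0.5, -1.2, -0.4]
grip_width: 0.0003
```

```bash
python3 look.py 9 290 110 110 82 7
```

```text
[0.45705235 0.14572779 0.0785461 ] 11.2333
```

View pics/w9.png

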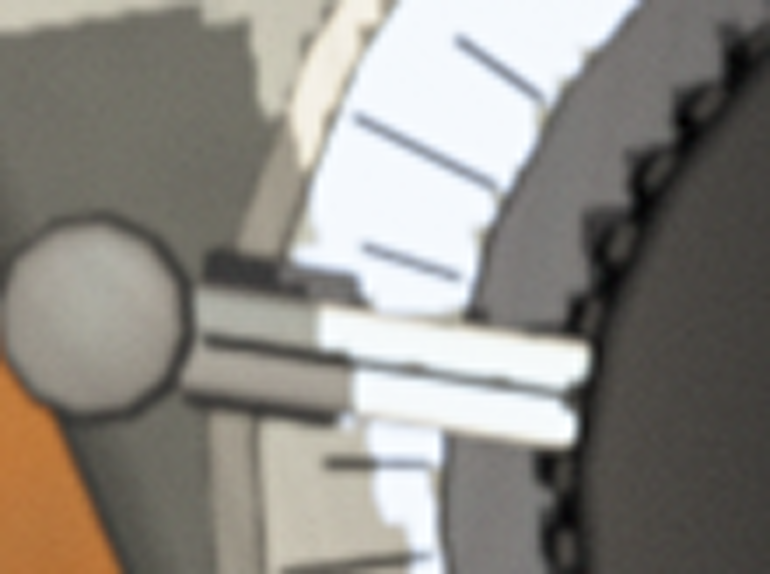

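```bash
cat > meas.py <<'E'
from ang import *
def m(k,x0,y0,s,idx,up,lo):
    c=pickle.load(open(f"w{k}.pkl","rb"))[0];print("cam",-c[1].T@c[2])
    R=lambda q,z:ray("w",x0+q[0]/s,y0+q[1]/s,z,c)[:2]
    a,b=R(idx[0],.071),R(idx[1],.071);d=(b-a)/np.linalg.norm(b-a);n=np.array([-d[1],d[0]])
    print("az",np.arctan2(-d[1],-d[0]))
    for q in up+lo:
        w=R(q,.062)-a;print(q,"along",w@d*1e3,"perp",w@n*1e3)
E
python3 - <<'E'
from meas import m
m(9,290,110,7,[(205,340),(575,390)],[(207,250),(280,260),(355,270)],[(190,405),(260,414),(335,423)])
E
```

```text
cam [0.46656943 0.21680405 0.25085348]
az 2.8582410009672676
(207, 250) along -0.6511684715091511 perp 6.699850275695029
(280, 260) along 5.019379596994112 perp 6.698745470769337
(355, 270) along 10.858118361326271 perp 6.717672008934281
(190, 405) along -0.47396726804976236 perp -4.976869063454494
(260, 414) along 5.0453901781317505 perp -4.948616725799269
(335, 423) along 10.96716074778983 perp -4.869652652986161
```

Both rider edges now show beside the arm. The lever is still about 0.8 mm short of centre, so I'll make one more small nudge.

>>> play_rows:
  rows:
    - {"dx": 0,"dy": 2,"dz": 0,"rx": 0,"ry": 0,"rz": 0}
    - {"dx": 0,"dy": 1.8,"dz": 0,"rx": 0,"ry": 0,"rz": 0}
    - {"dx": 0,"dy": 0.6,"dz": 0,"rx": 0,"ry": 0,"rz": 0}
    - {"dx": 0,"dy": 0,"dz": 0,"rx": 0,"ry": 0,"rz": 0}

```text
clock: 11.57
position: [0.4575, 0.1897, 0.0788]
tool_rot: [-3.126, -0.01, -0.158]
contact_force: [0.5, 0.4, -0.4]
grip_width: 0.0005
```

>>> play_rows:
  rows:
    - {"dx": 0,"dy": 0.4,"dz": 0,"rx": 0,"ry": 0,"rz": 0}
    - {"dx": 0,"dy": 0.4,"dz": 0,"rx": 0,"ry": 0,"rz": 0}
    - {"dx": 0,"dy": 0.15,"dz": 0,"rx": 0,"ry": 0,"rz": 0}
    - {"dx": 0,"dy": 0,"dz": 0,"rx": 0,"ry": 0,"rz": 0}

```text
clock: 11.9
position: [0.4572, 0.199, 0.0787]
tool_rot: [-3.126, -0.01, -0.157]
contact_force: [0.5, -0.7, -0.3]
grip_width: 0.0003
```

>>> play_rows:
  rows:
    - {"dx": 0,"dy": 0.05,"dz": 0,"rx": 0,"ry": 0,"rz": 0}
    - {"dx": 0,"dy": -1,"dz": 0,"rx": 0,"ry": 0,"rz": 0}
    - {"dx": 0,"dy": -2,"dz": 0,"rx": 0,"ry": 0,"rz": 0}
    - {"dx": 0,"dy": -2,"dz": 0,"rx": 0,"ry": 0,"rz": 0}
    - {"dx": 0,"dy": 0,"dz": 0,"rx": 0,"ry": 0,"rz": 0}

```text
clock: 12.32
position: [0.4568, 0.1462, 0.0786]
tool_rot: [-3.126, -0.01, -0.154]
contact_force: [-0.3, -0.1, -1.8]
grip_width: 0.0006
```

```bash
python3 look.py 10 290 110 110 82 7
```

```text
[0.45701636 0.14707002 0.07866083] 12.3667
```

View pics/w10.png

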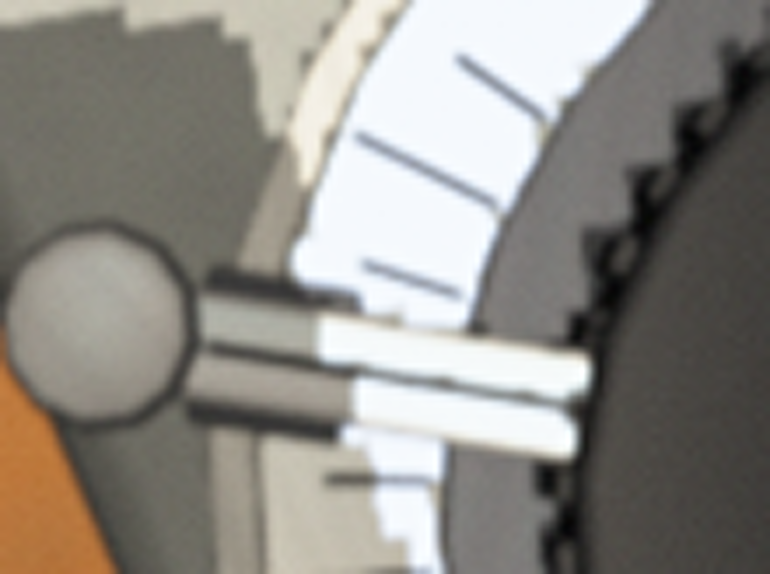

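```bash
python3 - <<'E'
from meas import m
m(10,290,110,7,[(207,347),(575,402)],[(207,269),(280,281),(355,292)],[(188,420),(260,431),(335,440)])
E
```

```text
cam [0.46654932 0.21811668 0.25100627]
az 2.8431985948734924
(207, 269) along -0.7577535299700466 perp 5.7844440119121865
(280, 281) along 4.950715884946577 perp 5.7128116027218026
(355, 292) along 10.818463705968279 perp 5.736630785326302
(188, 420) along -0.6143744996613828 perp -5.663839440961643
(260, 431) along 5.095242036458707 perp -5.6901665782767115
(335, 440) along 11.031197204385641 perp -5.531294018837793
```

Centred within about 0.1 mm. Next I'll tighten the clamp: raise, go to the far side of the clamp lever, and push it back.

>>> play_rows:
  rows:
    - {"dx": 0,"dy": -0.5,"dz": 4,"rx": 0,"ry": 0,"rz": 0}
    - {"dx": 0,"dy": 0,"dz": 4,"rx": 0,"ry": 0,"rz": 6}
    - {"dx": 0,"dy": 2,"dz": 3,"rx": 0,"ry": 0.5,"rz": 6}
    - {"dx": 0.5,"dy": 4,"dz": 0,"rx": -0.5,"ry": 0,"rz": 6}
    - {"dx": 0.5,"dy": 4,"dz": 0,"rx": 0,"ry": 0,"rz": 6}

```text
clock: 12.78
position: [0.4638, 0.2386, 0.1917]
tool_rot: [-3.139, 0.006, 0.267]
contact_force: [0.4, -0.8, -0.4]
grip_width: 0.0003
```

>>> play_rows:
  rows:
    - {"dx": 0.5,"dy": 3,"dz": 0,"rx": 0,"ry": 0,"rz": 5}
    - {"dx": 0.5,"dy": 1.5,"dz": 0,"rx": 0,"ry": 0,"rz": 0}
    - {"dx": 0,"dy": 0,"dz": 0,"rx": 0,"ry": 0,"rz": 0}

```text
clock: 13.03
position: [0.4755, 0.2922, 0.1944]
tool_rot: [-3.138, 0.0, 0.37]
contact_force: [-0.2, -1.1, -0.3]
grip_width: 0.0003
```

>>> play_rows:
  rows:
    - {"dx": 1,"dy": 2,"dz": -2,"rx": 0,"ry": 0,"rz": 0}
    - {"dx": 0.5,"dy": 0.8,"dz": -3,"rx": 0,"ry": 0,"rz": 0}
    - {"dx": 0,"dy": 0,"dz": 0,"rx": 0,"ry": 0,"rz": 0}

```text
clock: 13.28
position: [0.491, 0.3216, 0.1442]
tool_rot: [-3.137, -0.003, 0.371]
contact_force: [-1.6, -0.9, -1.4]
grip_width: 0.0002
```

```bash
python3 look.py 11 150 150 340 200 2.3; python3 - <<'E'
from h import *
p,d=snapshot("scene");crop(p,180,190,200,150,4,"pics/s11.png")
E
```

```text
[0.49169377 0.32162315 0.14663656] 13.3333
```

View pics/w11.png

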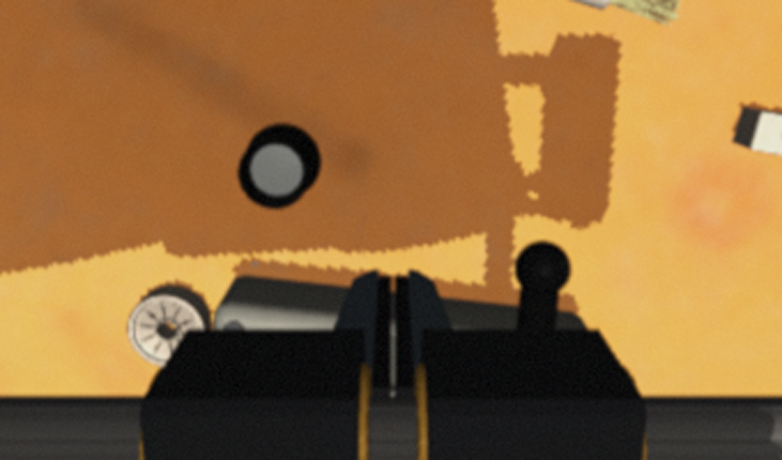

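View pics/s11.png

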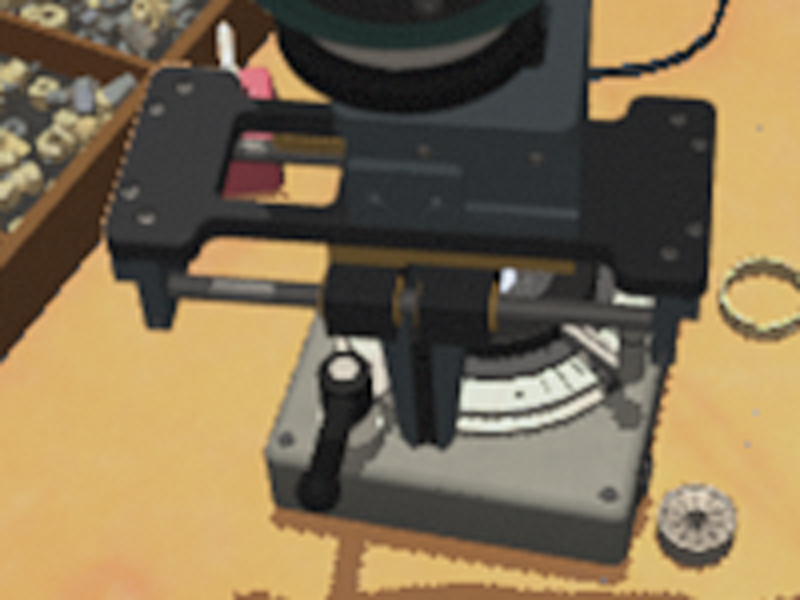

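>>> play_rows:
  rows:
    - {"dx": 0,"dy": 0,"dz": -3.5,"rx": 0,"ry": 0,"rz": 0}
    - {"dx": 0,"dy": 0,"dz": -2.5,"rx": 0,"ry": 0,"rz": 0}
    - {"dx": 0,"dy": 0,"dz": -1,"rx": 0,"ry": 0,"rz": 0}
    - {"dx": 0,"dy": 0,"dz": 0,"rx": 0,"ry": 0,"rz": 0}

```text
clock: 13.72
position: [0.4946, 0.3201, 0.0832]
tool_rot: [-3.136, -0.014, 0.367]
contact_force: [0.6, -0.5, -1.0]
grip_width: 0.0006
```

>>> play_rows:
  rows:
    - {"dx": 0.5,"dy": 0.2,"dz": -0.6,"rx": 0,"ry": 0.5,"rz": 0}
    - {"dx": 0.5,"dy": 0.2,"dz": -0.2,"rx": 0,"ry": 0,"rz": 0}
    - {"dx": 0.4,"dy": 0.15,"dz": 0,"rx": 0,"ry": 0,"rz": 0}
    - {"dx": 0.3,"dy": 0.1,"dz": 0,"rx": 0,"ry": 0,"rz": 0}

```text
clock: 14.05
position: [0.5149, 0.3271, 0.0798]
tool_rot: [-3.131, -0.009, 0.366]
contact_force: [0.1, -0.0, 0.0]
grip_width: 0.0006
```

>>> play_rows:
  rows:
    - {"dx": 0.4,"dy": 0.15,"dz": 0,"rx": 0,"ry": 0,"rz": -1}
    - {"dx": 0.4,"dy": 0.15,"dz": 0,"rx": 0,"ry": 0,"rz": -2}
    - {"dx": 0.4,"dy": 0.15,"dz": 0,"rx": 0,"ry": 0,"rz": -3}

```text
clock: 14.3
position: [0.5275, 0.3321, 0.0812]
tool_rot: [-3.131, -0.008, 0.257]
contact_force: [-4.9, 1.8, -0.9]
grip_width: -0.0001
```

>>> play_rows:
  rows:
    - {"dx": 0.44,"dy": 0.22,"dz": -0.2,"rx": 0,"ry": 0,"rz": -5}
    - {"dx": 0.46,"dy": 0.18,"dz": -0.1,"rx": 0,"ry": 0,"rz": -5}
    - {"dx": 0.48,"dy": 0.14,"dz": 0,"rx": 0,"ry": 0,"rz": -5}

```text
clock: 14.55
position: [0.5416, 0.3381, 0.0793]
tool_rot: [-3.132, -0.005, -0.018]
contact_force: [-3.1, -2.5, -0.9]
grip_width: 0.0001
```

>>> play_rows:
  rows:
    - {"dx": 0.48,"dy": 0.1,"dz": 0,"rx": 0,"ry": 0,"rz": -5}
    - {"dx": 0.48,"dy": 0.05,"dz": 0,"rx": 0,"ry": 0,"rz": -5}

```text
clock: 14.72
position: [0.5508, 0.3395, 0.0794]
tool_rot: [-3.133, -0.003, -0.203]
contact_force: [-4.3, -0.9, -0.3]
grip_width: 0.0006
```

>>> play_rows:
  rows:
    - {"dx": 0.4,"dy": -0.02,"dz": 0,"rx": 0,"ry": 0,"rz": -4}
    - {"dx": 0.35,"dy": -0.04,"dz": 0,"rx": 0,"ry": 0,"rz": -4}

```text
clock: 14.88
position: [0.558, 0.3393, 0.0796]
tool_rot: [-3.135, -0.001, -0.353]
contact_force: [-4.4, 4.1, -1.6]
grip_width: 0.0006
```

>>> play_rows:
  rows:
    - {"dx": 0.3,"dy": -0.05,"dz": 0,"rx": 0,"ry": 0,"rz": -3}

```text
clock: 14.97
position: [0.5608, 0.3392, 0.0796]
tool_rot: [-3.135, 0.001, -0.411]
contact_force: [-4.7, 4.0, -2.7]
grip_width: 0.0002
```

>>> play_rows:
  rows:
    - {"dx": 0.25,"dy": -0.05,"dz": 0,"rx": 0,"ry": 0,"rz": -3}

```text
clock: 15.05
position: [0.5631, 0.339, 0.0797]
tool_rot: [-3.135, 0.002, -0.467]
contact_force: [-3.9, 3.8, -1.9]
grip_width: 0.0003
```

>>> play_rows:
  rows:
    - {"dx": 0.2,"dy": -0.04,"dz": 0,"rx": 0,"ry": 0,"rz": -2}

```text
clock: 15.13
position: [0.5647, 0.3389, 0.0796]
tool_rot: [-3.136, 0.003, -0.506]
contact_force: [-5.7, 2.1, -1.9]
grip_width: 0.0007
```

>>> play_rows:
  rows:
    - {"dx": 0.2,"dy": -0.05,"dz": 0,"rx": 0,"ry": 0,"rz": -2}

```text
clock: 15.22
position: [0.5662, 0.3387, 0.0796]
tool_rot: [-3.137, 0.004, -0.544]
contact_force: [-5.0, 3.3, -1.5]
grip_width: 0.0008
```

>>> play_rows:
  rows:
    - {"dx": 0.2,"dy": -0.05,"dz": 0,"rx": 0,"ry": 0,"rz": -2}

```text
clock: 15.3
position: [0.5677, 0.3384, 0.0796]
tool_rot: [-3.138, 0.006, -0.582]
contact_force: [-6.4, 2.5, -1.1]
grip_width: 0.0002
```

>>> play_rows:
  rows:
    - {"dx": 0.2,"dy": -0.05,"dz": 0,"rx": 0,"ry": 0,"rz": 0}

```text
clock: 15.38
position: [0.5689, 0.3381, 0.0795]
tool_rot: [-3.14, 0.007, -0.585]
contact_force: [-7.8, 0.6, 0.3]
grip_width: 0.0004
```

>>> play_rows:
  rows:
    - {"dx": 0.2,"dy": -0.06,"dz": 0,"rx": 0,"ry": 0,"rz": 0}

```text
clock: 15.47
position: [0.57, 0.3375, 0.0794]
tool_rot: [3.141, 0.009, -0.587]
contact_force: [-10.7, 2.5, 2.0]
grip_width: 0.0004
```

```bash
python3 - <<'E'
from h import *
p,d=snapshot("scene");crop(p,200,210,160,120,5,"pics/s12.png")
E
python3 look.py 12 150 150 340 200 2.3
```

```text
[0.5698912  0.33754524 0.07935994] 15.5667
```

View pics/s12.png

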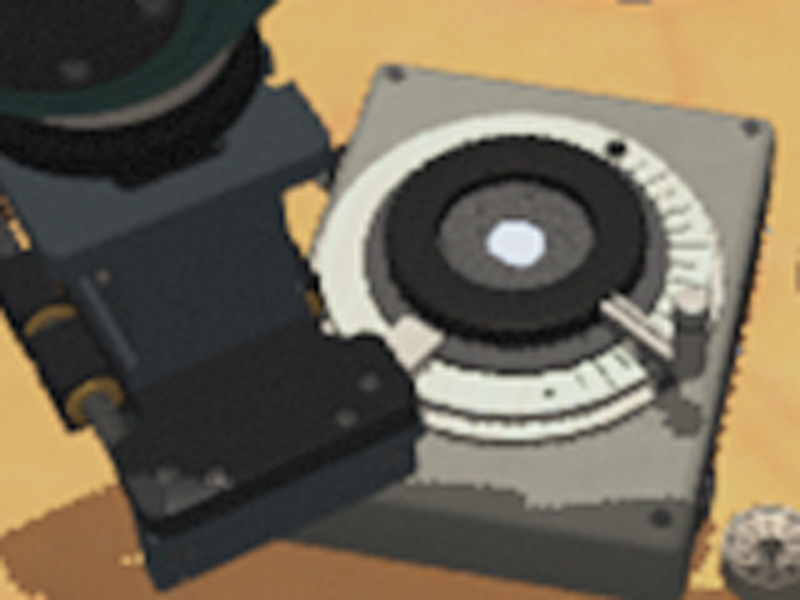

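>>> play_rows:
  rows:
    - {"dx": 0.12,"dy": -0.05,"dz": 0,"rx": 0,"ry": 0,"rz": 0}

```text
clock: 15.65
position: [0.57, 0.3373, 0.0794]
tool_rot: [3.14, 0.011, -0.588]
contact_force: [-11.5, 5.8, 2.6]
grip_width: 0.0004
```

View pics/w12.png

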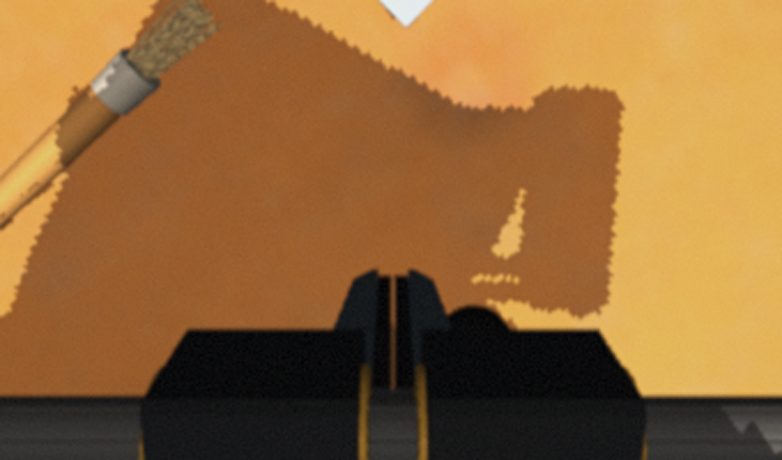

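The position stopped advancing while the force rose to about 13 N, so it's at the stop. I'll back off and check.

>>> play_rows:
  rows:
    - {"dx": -0.6,"dy": 0.4,"dz": 0,"rx": 0,"ry": 0,"rz": 0}
    - {"dx": -1.2,"dy": 0.8,"dz": 0,"rx": 0,"ry": 0,"rz": 0}
    - {"dx": -1,"dy": 0.5,"dz": 3,"rx": 0,"ry": 0,"rz": 4}
    - {"dx": -1,"dy": -1,"dz": 4,"rx": 0,"ry": 0,"rz": 6}
    - {"dx": -1.5,"dy": -2,"dz": 4,"rx": 0,"ry": 0,"rz": 6}

```text
clock: 16.07
position: [0.5137, 0.3281, 0.1822]
tool_rot: [3.132, 0.016, -0.305]
contact_force: [0.5, 0.3, 0.5]
grip_width: 0.0007
```

>>> play_rows:
  rows:
    - {"dx": -1.5,"dy": -4,"dz": 2,"rx": 0,"ry": 0,"rz": 6}
    - {"dx": -1,"dy": -4,"dz": 2,"rx": 0,"ry": 0,"rz": 6}
    - {"dx": -0.5,"dy": -4,"dz": 0,"rx": 0,"ry": 0,"rz": 5}
    - {"dx": 0,"dy": -4,"dz": 0,"rx": 0,"ry": 0,"rz": 0}
    - {"dx": 0,"dy": -3,"dz": 0,"rx": 0,"ry": 0,"rz": 0}

```text
clock: 16.48
position: [0.4835, 0.1472, 0.2297]
tool_rot: [3.139, 0.001, 0.021]
contact_force: [0.2, 0.2, 0.5]
grip_width: 0.0003
```

>>> play_rows:
  rows:
    - {"dx": 0,"dy": 0,"dz": 0,"rx": 0,"ry": 0,"rz": 0}
    - {"dx": 0,"dy": 0,"dz": 0,"rx": 0,"ry": 0,"rz": 0}

```text
clock: 16.65
position: [0.4826, 0.1437, 0.231]
tool_rot: [3.139, -0.002, 0.017]
contact_force: [0.7, 0.6, -0.1]
grip_width: 0.0003
```

```bash
python3 look.py 13 280 40 220 220 2.7; python3 - <<'E'
from h import *
p,d=snapshot("scene");crop(p,220,210,160,120,5,"pics/s13.png")
E
```

```text
[0.48260789 0.14402628 0.23090358] 16.7
```

View pics/w13.png

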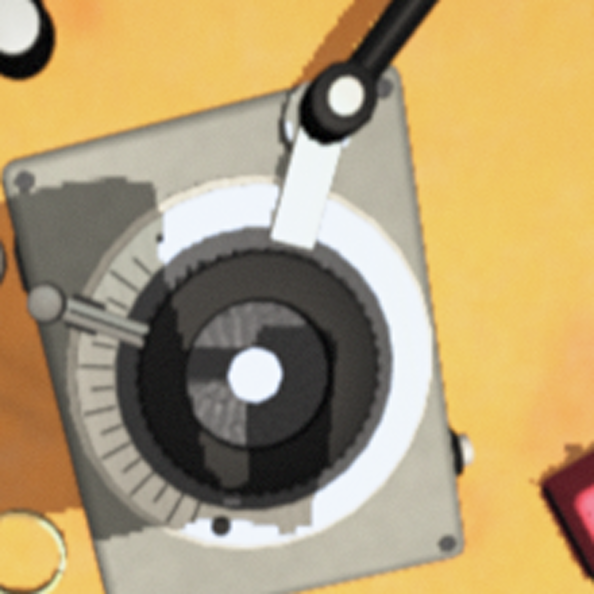

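View pics/s13.png

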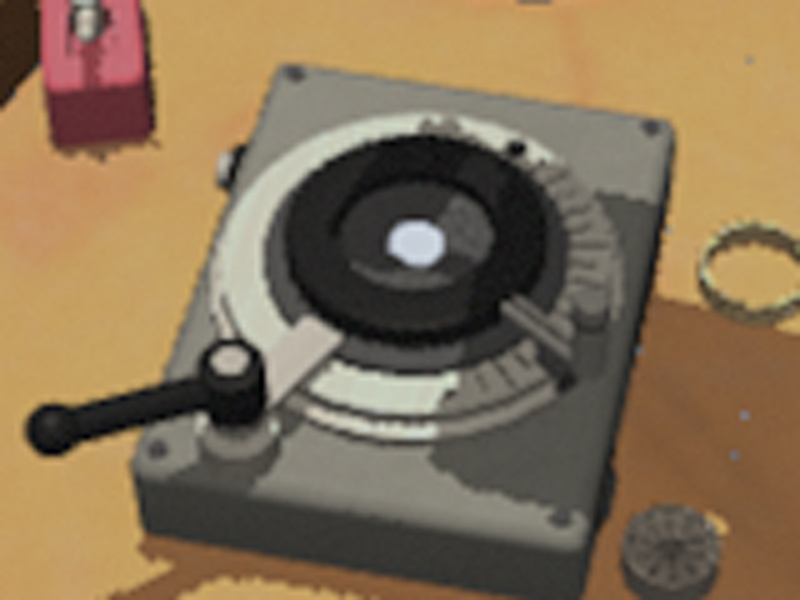

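The clamp is back to its start angle, or slightly tighter, and the lamp house corners haven't moved. I'll take one close recheck of lever against rider.

>>> play_rows:
  rows:
    - {"dx": -1,"dy": 0,"dz": -4,"rx": 0,"ry": 0,"rz": -4}
    - {"dx": -1,"dy": 0,"dz": -4,"rx": 0,"ry": 0,"rz": -4}
    - {"dx": -0.6,"dy": 0,"dz": -3.5,"rx": 0,"ry": 0,"rz": -2}
    - {"dx": 0,"dy": 0,"dz": -2,"rx": 0,"ry": 0,"rz": 0}
    - {"dx": 0,"dy": 0,"dz": 0,"rx": 0,"ry": 0,"rz": 0}

```text
clock: 17.17
position: [0.4575, 0.151, 0.0936]
tool_rot: [3.141, -0.009, -0.16]
contact_force: [-0.0, -0.1, -1.5]
grip_width: 0.0003
```

```bash
python3 look.py 14 290 110 110 82 7
```

```text
[0.45804016 0.15108952 0.09507802] 17.2167
```

View pics/w14.png

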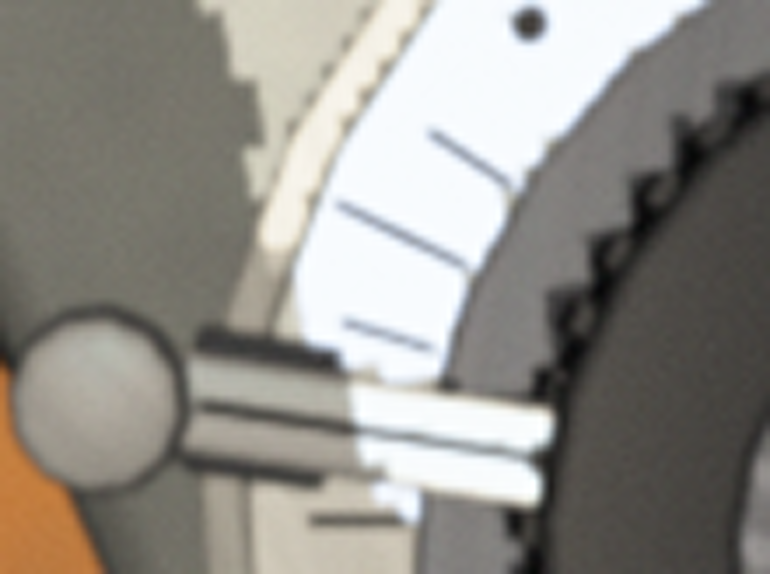

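```bash
python3 - <<'E'
from meas import m
m(14,290,110,7,[(203,405),(535,455)],[(200,330),(270,341),(340,351)],[(182,470),(250,478),(322,487)])
E
```

```text
cam [0.46826185 0.22545025 0.26491489]
az 2.835108484224066
(200, 330) along -1.023418432165852 perp 5.658542402864153
(270, 341) along 4.884429072270434 perp 5.630714980806429
(340, 351) along 10.797109453891121 perp 5.682658124710019
(182, 470) along -0.8833870565581102 perp -5.882925117202796
(250, 478) along 4.911683070310744 perp -5.7065673610710945
(322, 487) along 11.069520447965505 perp -5.562957970982229
```

>>> play_rows:
  rows:
    - {"dx": 0,"dy": -1,"dz": 3,"rx": 0,"ry": 0,"rz": 0}
    - {"dx": 0,"dy": -1,"dz": 4,"rx": 0,"ry": 0,"rz": 0}
    - {"dx": 0,"dy": 0,"dz": 4,"rx": 0,"ry": 0,"rz": 0}
    - {"dx": 0,"dy": 0,"dz": 0,"rx": 0,"ry": 0,"rz": 0}
    - {"dx": 0,"dy": 0,"dz": 0,"rx": 0,"ry": 0,"rz": 0}

```text
clock: 17.63
position: [0.459, 0.1341, 0.2155]
tool_rot: [-3.141, -0.011, -0.154]
contact_force: [-0.3, -0.0, -1.6]
grip_width: 0.0002
```

```bash
python3 -c "
from cell import *
print(finish_job())"
```

```text
the job is handed in; nothing more can be done
None
```

The iris is set to the rider and the clamp is tight again. I handed the job in at about 17.6 s with the arm clear of everything.

- **Loosening:** I pushed the clamp lever about 0.95 rad anticlockwise, well past the 0.4 rad where it grips. The force stayed around 5–7 N.
- **Setting the iris:** I pushed the pin round with the closed fingertips at about 1–4 N, in small steps near the end. The camera showed the lever about 1 mm short, then 0.8 mm short, so I nudged it twice more.
- **Tightening:** I pushed the clamp lever back clockwise until it stopped moving while the force rose to about 13 N, then backed off. That is about twice the 6–7 N that tightens it, because I made one extra small push to confirm the stop.

**Last checks:**
- **Lever over rider:** after clamping, the close-up showed the rider's edges at +5.66 and −5.7 mm from the index line, so the lever is centred within about 0.1 mm.
- **Clamp:** it stands at its starting angle or a hair tighter.
- **Surroundings:** in the scene picture the lamp house corners, the steel disc and the brass ring show no visible shift. The loupe was only partly in view in that last look, but nothing came near it.

None of the checks failed. The camera views put the iris axis up to about 3 mm apart, so I judged the setting by lever against rider directly, which that offset barely affects.

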